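# Bring the decorating turntable round to its zero line

### The arm

A 6-joint arm with a two-finger parallel gripper is mounted at the origin on the work surface. World frame = base frame: x ahead of the robot, y to its left, z up, the work surface at z = 0. Lengths are in m, angles in rad, forces in N, time in s.
With the tool pointing down it reaches from about 0.3 to 0.875 m from the base axis. Payload 6.4 kg.
Tool frame: the origin (TCP) lies at the very end of the fingers, on their centre line; the grasp point (between the pads) lies 19 mm behind it (manip.tcp_to_grasp is the distance from the TCP to the grasp point, in m); z points along the fingers, y is the direction in which the jaws open and shut (so a half turn about z gives the same grasp; the last joint's range is limited). The gripper opens to 88 mm and grips with 3 to 60 N. Pads are 18 mm wide; open, the fingers measure 123 mm over their backs; the gripper's body (75 mm by 187 mm) begins 45 mm behind the grasp point.
Start: joints at [-1.544, 0.181, 1.607, -0, 1.354, -0.206], TCP at [0.133, -0.559, 0.239] pointing down, gripper open.
Joint ranges: [-2.99, 2.99], [-0.89, 2.07], [0.3, 2.58], [-1.14, 4.28], [0, 2.63], [-3.12, 3.12]. Speed limits (rad/s): [2.57, 2.57, 3.01, 3.14, 3.14, 3.14].

### API

Orientations are given as [roll, pitch, yaw] about the fixed x, y, z axes, in that order (R = Rz(yaw) Ry(pitch) Rx(roll)).
In Python, from rig import manip gives the robot as it stands.
- The arm moves only by the tool play_rows, never from a script. Its argument "targets" is a list that holds one entry, the list of rows, each a list of 7 numbers: the turn, a rotation vector about the tool's x, y, z in degrees, then the shift along the tool's x, y, z in cm, then the opening, from -1 (shut) to 1 (fully open). In form: [[[rx, ry, rz, tx, ty, tz, jaw], ...]]. A call has exactly 5 rows; each row is the pose to reach, as a shift and turn from the pose commanded when the call began, along the tool's axes at that moment; what a row does not reach only later rows make up. A row lasts 1/10 s, in which the tool goes at most 50 mm and 8.59 degrees, less where a joint would pass 70% of its speed; a pose out of reach is approached as far as the arm can. A call with a gripper value outside its range is refused whole. The fingers move at their own pace and stop on an object; the grip force is fixed at half the most. Time passes only in rows, so rows that repeat a pose let the fingers close, or fill a call up. It gives the time, the measured TCP pose, the force and the opening at its end, in the units of the state.
- manip.state(): the state, without advancing time (a new reading comes with each control period).
- manip.grab_frame(name): name is "scene" or "top" or "wrist"; returns the picture (400x640x3 uint8, blue, green, red); there is no depth.
- manip.calibration(name): a dict with "mtx" (3x3 intrinsics, pixels), "rvec" (rotation vector, rad) and "tvec" (3), from world to camera coordinates, as OpenCV has them. Camera axes: x right, y down, z forward; pixel columns grow to the right and rows downward; lengths in m; the calibration is good to about 2 mm. A picture is of the moment at which its call begins: read the wrist's pose just before it. calibration takes no time and is no camera call; for the wrist camera it gives the pose at the moment of the call.
- manip.hand_in(): hands the job in, once; it reports no verdict.
The state is a dict: "time_s": time; "joint_pos": joint angles; "dq": joint speeds; "joint_efforts": joint torques, N m; "tool_pos": TCP position; "orientation": TCP orientation; "wrist_force": force on the tool from outside, world axes, zero at the start; "ft_torque": the same for the moment, N m; "grip_width": opening from 0.0 (shut) to 1.0 (fully open).
Only numpy, scipy, OpenCV 4.12 (cv2) and the standard library are available. Lean on these libraries where they do the work, as an engineer would, in place of code of your own. Each camera call takes 0.05 s, during which the arm holds its last target.

### The job

The bowl on the dividing turntable is ready for its first painted stripe. With a fingertip, gently push one of the wheel head's two pins round, either way and slowly (well under half a turn a second), until the index mark on the wheel head lines up with the long zero line of the graduated ring, then take the hand away. The bowl rides along on the wheel untouched: do not touch or lift it, and leave the other things on and around the board where they are.

Things in the scene. Friction and masses are not known exactly. Their poses are not given: they have to be found in the camera images.
- turntable: dividing (decorating) turntable, fixed on the 18 mm thick pale ware board: dark cast-iron foot and fixed dark graduated ring 284 mm across, in which an aluminium wheel head 223 mm across turns. Origin: centre of the foot's underside, on the turning axis; z up, +x points to the ring's zero line. Ring top 76 mm, wheel head top 80 mm above the origin (94 and 98 mm above the work surface)
- head (a joint): turning angle of the wheel head in rad: 0 (or any whole number of turns) when the index mark stands exactly at the zero line; grows counter-clockwise seen from above. No stops either way; the bearing's friction (about 0.12 N m, some 1.5 N at a pin) keeps it where it is left, with hardly any coasting
- hub (a point): centre of the wheel head's top face, on the turning axis
- zero_line (a point): inner end of the ring's zero line, 112 mm from the axis, at the height of the wheel head's top face. The ring has 24 white lines, one every 15 degrees, running outwards from its inner edge: the zero line is 24 mm long and 6 mm wide, the three other quarter lines 13 mm long, the rest 8 mm, these all 2.5 mm wide or less
- index_mark (a point): outer end of the wheel head's index mark, 112 mm from the axis, at the head's top face. The mark is a black line 22 mm long and 6 mm wide on the head's top, running in from the rim, a quarter turn from either pin; it turns with the head
- pin_a (a point): centre of the top of one bat pin: upright steel cap screw 11 mm in diameter standing 14 mm above the wheel head, 86 mm from the axis, a quarter turn counter-clockwise (seen from above) from the index mark; it turns with the head
- pin_b (a point): centre of the top of the other bat pin, alike, opposite pin_a: a quarter turn clockwise from the index mark
- bowl: small white ceramic bowl, rim 100 mm across, 40 mm high, 0.16 kg, standing loose about the middle of the wheel head; origin at the centre of its underside, z up. Not to be touched
- cup: unglazed cup, 68 mm across, 72 mm high, standing on the board; origin at the centre of its underside. Leave alone
- dish: small blue dish, 84 mm across, 22 mm high, on the board; origin at the centre of its underside. Leave alone
- brush: round decorating brush 188 mm long and 13 mm thick, bamboo handle, lying on the board; origin on its underside, near its middle. Leave alone
- rib: dark wooden throwing rib, 135 x 50 x 6 mm, lying on the board; origin at the centre of its underside. Leave alone
- jar: lidded jar, 68 mm across, 85 mm high, on the table left of the board; origin at the centre of its underside. Leave alone
- loop_tool: trimming tool about 195 mm long, wooden handle and wire loop, lying on the table right of the board; origin on its underside. Leave alone

How it is judged:
By the outcome, as a careful person would: the job done as asked, in the order asked, and still so for the second after the job is handed in, with the robot touching nothing.
It also fails if it takes over 51 s, if anything falls off the work surface, if the arm or the gripper's body presses on something with over 40 N, if the wrist force passes 120 N, or if a joint passes its speed limit or range.

## Working session

There is one attempt and no reset: what is moved stays moved. The work goes in short steps, Python scripts to look and compute and a tool call to move; the robot and the scene stay as the last step left them, time stands still between calls to the robot, and variables do not carry over. Pictures are saved under pics/ and viewed, and the job is handed in when it is done.

Besides the shell and the picture viewer there is one more tool, called after "Emit:" by a JSON object that holds its "fn" and its "kwargs", one argument or row to a line. play_rows: Moves the arm, as the interface text tells. Its arguments: {"type":"object","properties":{"targets":{"type":"array","items":{"type":"array","items":{"type":"array","items":{"type":"number"}}}}},"required":["targets"]}

```bash
mkdir -p pics; ls; python3 - <<'E'
from rig import manip
import cv2
s=manip.state(); print(s)
for n in ["top","scene"]:
    c=manip.calibration(n); print(n,c)
    cv2.imwrite(f"pics/{n}0.png",manip.grab_frame(n))
E
```

```text
pics
{'time_s': 0.0, 'joint_pos': array([-1.54430331e+00,  1.81521074e-01,  1.60800716e+00, -7.51171513e-06,
        1.35376480e+00, -2.06296845e-01]), 'dq': array([-8.48076903e-04,  2.89537634e-04, -1.91722364e-03, -5.64474006e-04,
        4.34183553e-05,  1.91716502e-04]), 'joint_efforts': array([-1.56110927e-03, -4.33869731e+01, -3.41843998e+01,  7.00810086e-02,
        3.85760120e-02, -1.49269772e-04]), 'tool_pos': array([ 0.13265074, -0.55894745,  0.23782176]), 'orientation': array([-3.13992683e+00, -3.41122881e-04,  2.32791205e-01]), 'wrist_force': array([-0.05761416, -1.17096266,  1.27020402]), 'ft_torque': array([-0.01736673, -0.02430299, -0.01085453]), 'grip_width': 1.0006555069487497}
top {'mtx': array([[425.12256684,   0.        , 318.62933762],
       [  0.        , 425.12256684, 193.66725059],
       [  0.        ,   0.        ,   1.        ]]), 'rvec': array([ 2.1222665 , -2.15255306,  0.18763029]), 'tvec': array([0.04145706, 0.56291135, 1.47279198])}
scene {'mtx': array([[379.11018099,   0.        , 313.57590275],
       [  0.        , 379.11018099, 196.09342797],
       [  0.        ,   0.        ,   1.        ]]), 'rvec': array([ 2.47285752,  0.68235464, -0.20636328]), 'tvec': array([-0.51150579, -0.18766063,  1.57972166])}
```

View pics/top0.png

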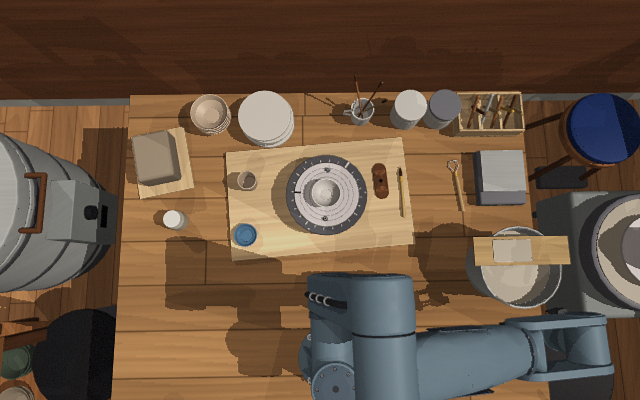

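View pics/scene0.png

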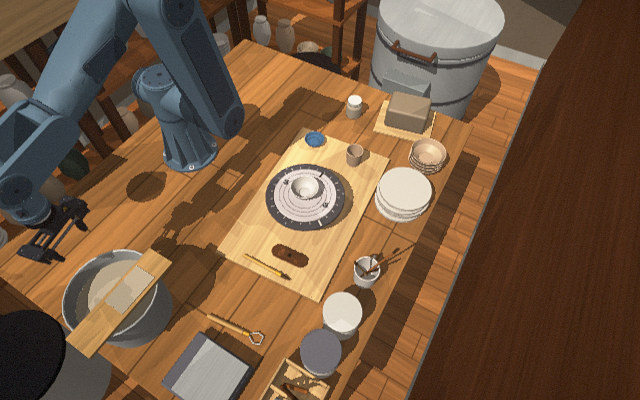

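```bash
cat > h.py <<'E'
import numpy as np,cv2
def ray(c,px,z):
    R=cv2.Rodrigues(np.array(c['rvec']))[0]; t=np.array(c['tvec']).ravel()
    p=cv2.undistortPoints(np.array(px,float).reshape(-1,1,2),c['mtx'],None).reshape(-1,2)
    d=np.c_[p,np.ones(len(p))]@R; o=-R.T@t
    return o+d*((z-o[2])/d[:,2])[:,None]
def proj(c,P): return cv2.projectPoints(np.array(P,float).reshape(-1,3),c['rvec'],c['tvec'],c['mtx'],None)[0].reshape(-1,2)
E
python3 - <<'E'
import cv2
a=cv2.imread('pics/top0.png')[145:245,275:380]; cv2.imwrite('pics/top0c.png',cv2.resize(a,None,fx=6,fy=6,interpolation=2)[:600])
a=cv2.imread('pics/scene0.png')[155:240,255:355]; cv2.imwrite('pics/sc0c.png',cv2.resize(a,None,fx=7,fy=7,interpolation=2)[:600])
E
```

```text
(no output)
```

View pics/top0c.png

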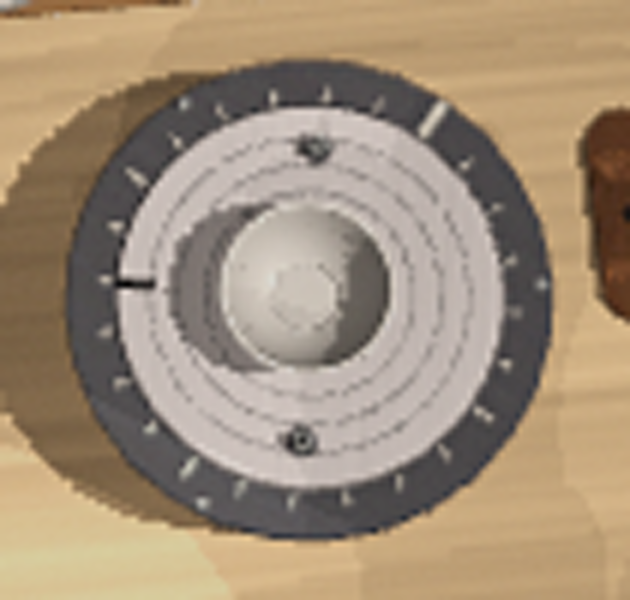

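View pics/sc0c.png

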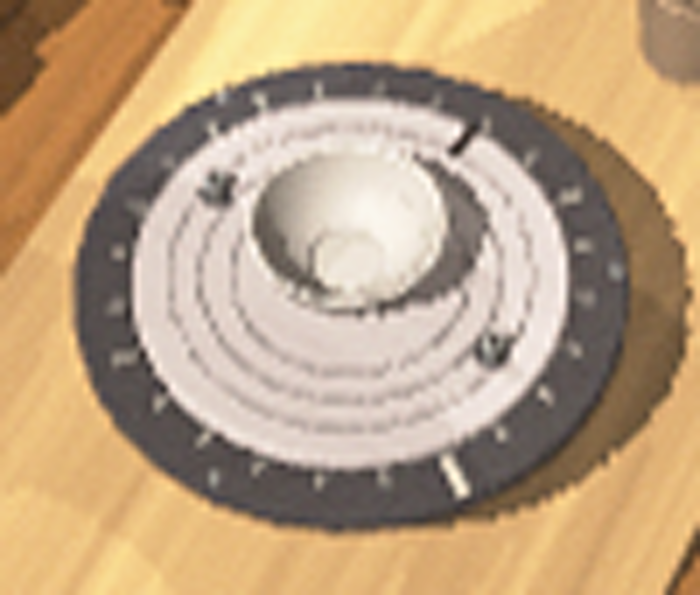

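Both views agree. In the top crop the white zero line is at (434,120), the black index mark at (135,283), and the pins at (315,148) and (300,439).

```bash
python3 - <<'E'
import numpy as np,cv2
from h import *
from rig import manip
c=manip.calibration('top')
im=cv2.imread('pics/top0.png')
hsv=cv2.cvtColor(im,cv2.COLOR_BGR2HSV)
f=lambda x,y:[275+(x+.5)/6-.5,145+(y+.5)/6-.5]
# wheel head mask: bright, low saturation
m=((hsv[...,1]<45)&(hsv[...,2]>130)).astype(np.uint8)
m[:,:285]=0;m[:,368:]=0;m[:150]=0;m[240:]=0
m=cv2.morphologyEx(m,cv2.MORPH_OPEN,np.ones((3,3)))
cs=max(cv2.findContours(m,0,cv2.CHAIN_APPROX_NONE)[0],key=cv2.contourArea)
w=ray(c,cs[:,0],.098)[:,:2].astype(np.float32)
(hc,r)=cv2.minEnclosingCircle(w); print('head',hc,r)
A=np.c_[2*w,np.ones(len(w))]; s=np.linalg.lstsq(A,(w**2).sum(1),rcond=None)[0]; print('lsq',s[:2],np.sqrt(s[2]+s[:2]@s[:2]))
# ring outer: extremes
m=((hsv[...,2]<105)&(hsv[...,1]<70)).astype(np.uint8); m[:,:283]=0;m[:,372:]=0;m[:150]=0;m[240:]=0
cs=max(cv2.findContours(m,0,cv2.CHAIN_APPROX_NONE)[0],key=cv2.contourArea)
w=ray(c,cs[:,0],.094)[:,:2]
A=np.c_[2*w,np.ones(len(w))]; s=np.linalg.lstsq(A,(w**2).sum(1),rcond=None)[0]; print('ring',s[:2],np.sqrt(s[2]+s[:2]@s[:2]))
h=s[:2]
for n,p,z in [('zero',(434,120),.094),('idx',(135,283),.098),('pA?',(315,148),.112),('pB?',(300,439),.112)]:
    q=ray(c,[f(*p)],z)[0]; d=q[:2]-h; print(n,q,np.hypot(*d),np.degrees(np.arctan2(d[1],d[0])))
for n,P in [('cup',(247,181)),('dish',(245,235)),('rib',(380,181)),('brush',(402,190))]: print(n,ray(c,[P],.03)[0])
E
```

```text
head (0.5545622110366821, 0.007529306225478649) 0.11149073392152786
lsq [0.5543495  0.00622755] 0.10886757673767827
ring [0.55421264 0.00815975] 0.12784037437981327
zero [ 0.65756125 -0.06678054  0.094     ] 0.12765963944626835 -35.94667242333172
idx [0.56257678 0.10827706 0.098     ] 0.10046608637033505 85.22440345242596
pA? [0.63761871 0.00359558 0.112     ] 0.08353085773601675 -3.1322331484742083
pB? [0.46945278 0.01510093 0.112     ] 0.08504359801582084 175.31836707004229
cup [0.61651547 0.29266462 0.03      ]
dish [0.4209488  0.29715131 0.03      ]
rib [ 0.61002845 -0.19060772  0.03      ]
brush [ 0.57570533 -0.26916061  0.03      ]
```

The turn needed is about 121° clockwise. I'll use pin_a, on the robot's side. The closed fingertip goes in behind it (counter-clockwise side) and is carried round, turning with the arc. The first move is the approach, at height.

Emit:
{"fn": "play_rows", "kwargs": {
  "targets": [
    [[0, 0, -8, 3.2, -3.15, 0, -1], [0, 0, -16, 6.4, -6.3, 0, -1], [0, 0, -24, 9.6, -9.45, 0, -1], [0, 0, -32, 12.8, -12.6, 0, -1], [0, 0, -40, 16, -15.75, 0, -1]]
  ]
}}

```text
time_s: 0.6
tool_pos: [0.2525, -0.3675, 0.2383]
orientation: [-3.141, -0.0, 0.936]
wrist_force: [0.8, 0.0, 0.3]
grip_width: 0.567
```

```bash
cat >> h.py <<'E'
H=np.array([0.5544,0.0077])
def togo(s,phi,r,z):
    # tool y inward, x clockwise ; phi = tool angle about hub
    p=np.array(s['tool_pos']); yaw=s['orientation'][2]
    t=np.r_[H+r*np.array([np.cos(np.radians(phi)),np.sin(np.radians(phi))]),z]; d=t-p
    rz=-((phi-90-np.degrees(yaw)+180)%360-180)
    print('pos',p.round(4),'yaw',np.degrees(yaw).round(2),'rpy',np.degrees(s['orientation']).round(2),'F',np.round(s['wrist_force'],2),'t',s['time_s'],'grip',round(s['grip_width'],3))
    e=p[:2]-H; print('now phi %.2f r %.4f'%(np.degrees(np.arctan2(e[1],e[0]))%360,np.hypot(*e)))
    print('rz %.2f shift cm x %.2f y %.2f z %.2f'%(rz,100*(d[0]*np.cos(yaw)+d[1]*np.sin(yaw)),100*(d[0]*np.sin(yaw)-d[1]*np.cos(yaw)),-100*d[2]))
E
python3 - <<'E'
from rig import manip
from h import *
togo(manip.state(),200,.09,.2)
E
```

```text
pos [ 0.2525 -0.3675  0.2383] yaw 53.64 rpy [-1.7998e+02 -2.0000e-02  5.3640e+01] F [0.77 0.01 0.26] t 0.6 grip 0.567
now phi 231.18 r 0.4816
rz -56.36 shift cm x 40.62 y -2.92 z 3.83
```

Emit:
{"fn": "play_rows", "kwargs": {
  "targets": [
    [[0, 0, -6, 4.2, -0.3, 0.3, -1], [0, 0, -12, 8.4, -0.6, 0.6, -1], [0, 0, -18, 12.6, -0.9, 0.9, -1], [0, 0, -24, 16.8, -1.2, 1.2, -1], [0, 0, -30, 21, -1.5, 1.5, -1]]
  ]
}}

```text
time_s: 1.1
tool_pos: [0.3658, -0.1902, 0.2235]
orientation: [3.141, 0.0, 1.459]
wrist_force: [0.0, -0.8, -0.1]
grip_width: 0.115
```

```bash
python3 - <<'E'
from rig import manip
from h import *
togo(manip.state(),200,.09,.2)
E
```

```text
pos [ 0.3658 -0.1902  0.2235] yaw 83.57 rpy [179.99   0.    83.57] F [ 0.02 -0.76 -0.1 ] t 1.1 grip 0.115
now phi 226.38 r 0.2734
rz -26.43 shift cm x 17.77 y 8.46 z 2.35
```

Emit:
{"fn": "play_rows", "kwargs": {
  "targets": [
    [[0, 0, -6, 4.0, 1.9, 0.5, -1], [0, 0, -12, 8.0, 3.8, 1.0, -1], [0, 0, -18, 12.0, 5.7, 1.5, -1], [0, 0, -23, 15.5, 7.4, 2.0, -1], [0, 0, -26.4, 17.8, 8.5, 2.3, -1]]
  ]
}}

```text
time_s: 1.6
tool_pos: [0.4709, -0.0225, 0.2001]
orientation: [-3.141, -0.001, 1.921]
wrist_force: [0.6, -0.7, 0.3]
grip_width: 0.007
```

```bash
python3 - <<'E'
from rig import manip
from h import *
import cv2
s=manip.state()
togo(s,200,.09,.2)
c=manip.calibration('wrist')
im=manip.grab_frame('wrist'); cv2.imwrite('pics/w1.png',im)
print(proj(c,[[H[0],H[1],.098],list(s['tool_pos'])]))
togo(manip.state(),198,.09,.104)
E
```

```text
pos [ 0.4709 -0.0225  0.2001] yaw 110.04 rpy [-1.7998e+02 -5.0000e-02  1.1004e+02] F [ 0.62 -0.67  0.34] t 1.6 grip 0.007
now phi 199.88 r 0.0887
rz 0.04 shift cm x -0.02 y -0.13 z 0.01
[[440.01711658 202.47235877]
 [319.77353082 269.62571316]]
pos [ 0.4718 -0.0207  0.1998] yaw 110.2 rpy [ 1.7996e+02 -1.2000e-01  1.1020e+02] F [-0.59  1.15 -0.25] t 1.65 grip 0.008
now phi 198.94 r 0.0873
rz 2.20 shift cm x 0.15 y -0.26 z 9.58
```

View pics/w1.png

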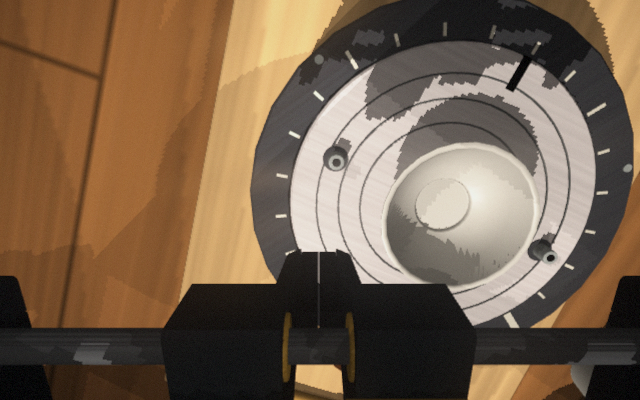

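The wrist view shows pin_a at about (337,158), pin_b at (545,253) and the index mark's outer end at (529,57). The closed fingertips are at (319,255), clear of everything.

```bash
python3 - <<'E'
from rig import manip
from h import *
c=manip.calibration('wrist')
# arm may have settled ~1mm since picture
a=ray(c,[(336,157),(548,256)],.112)[:,:2]; print(a, a.mean(0), np.hypot(*(a[0]-a[1]))/2)
i=ray(c,[(529,57),(511,90)],.098)[:,:2]
for p in [*a,*i]: d=p-H; print(np.hypot(*d),np.degrees(np.arctan2(d[1],d[0]))%360)
t=ray(c,[(277,284),(361,284),(292,252),(345,252)],.2)[:,:2]; print(t)
E
```

```text
[[0.46980114 0.01716835]
 [0.64070999 0.00261555]] [0.55525556 0.00989195] 0.08576365338659422
0.08512706104004755 173.61400015823827
0.08645961623056915 356.62864955345094
0.11223961521527442 84.35221354756106
0.09022707782281623 83.4546383162444
[[ 0.45562165 -0.03444952]
 [ 0.4923824  -0.02094694]
 [ 0.45686936 -0.01653493]
 [ 0.47936687 -0.00826835]]
```

Pin spacing (85.8 mm radius) and the mark radius (112 mm) check out. Now I go down behind the pin.

Emit:
{"fn": "play_rows", "kwargs": {
  "targets": [
    [[0, 0, 0, 0, -0.2, 2.2, -1], [0, 0, 0, 0, -0.2, 4.6, -1], [0, 0, 0, 0, -0.2, 7.0, -1], [0, 0, 0, 0, -0.2, 8.8, -1], [0, 0, 0, 0, -0.2, 9.6, -1]]
  ]
}}

```text
time_s: 2.15
tool_pos: [0.467, -0.0255, 0.1028]
orientation: [-3.139, -0.002, 1.915]
wrist_force: [-0.3, -0.7, 0.1]
grip_width: 0.006
```

```bash
python3 - <<'E'
from rig import manip
from h import *
import cv2
cv2.imwrite('pics/w2.png',manip.grab_frame('wrist'))
togo(manip.state(),185,.09,.104)
E
```

```text
pos [ 0.4669 -0.0255  0.1025] yaw 109.7 rpy [-1.7982e+02 -1.3000e-01  1.0970e+02] F [-1.37  0.   -1.5 ] t 2.2 grip 0.002
now phi 200.76 r 0.0936
rz 14.70 shift cm x 2.46 y 0.65 z -0.15
```

View pics/w2.png

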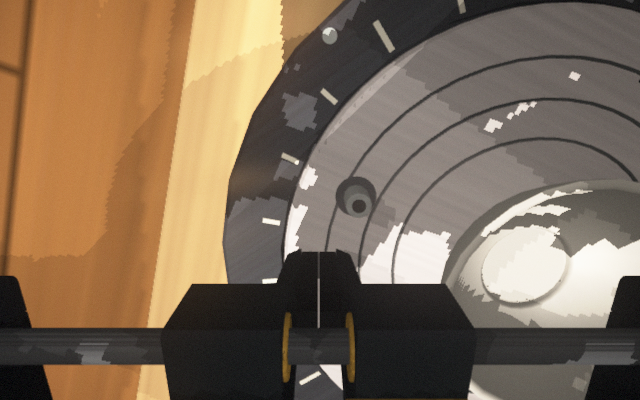

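Emit:
{"fn": "play_rows", "kwargs": {
  "targets": [
    [[0, 0, 3, 0.5, 0.4, -0.1, -1], [0, 0, 6, 1.0, 0.5, -0.15, -1], [0, 0, 9, 1.5, 0.6, -0.15, -1], [0, 0, 12, 2.0, 0.7, -0.15, -1], [0, 0, 14.7, 2.45, 0.85, -0.15, -1]]
  ]
}}

```text
time_s: 2.7
tool_pos: [0.4687, -0.0001, 0.1072]
orientation: [3.141, 0.001, 1.656]
wrist_force: [-1.4, -2.1, 0.7]
grip_width: 0.006
```

```bash
python3 - <<'E'
from rig import manip
from h import *
import cv2
togo(manip.state(),170,.088,.104)
cv2.imwrite('pics/w3.png',manip.grab_frame('wrist'))
E
```

```text
pos [ 4.687e-01 -1.000e-04  1.072e-01] yaw 94.91 rpy [1.7995e+02 6.0000e-02 9.4910e+01] F [-1.44 -2.09  0.67] t 2.7 grip 0.006
now phi 185.20 r 0.0861
rz 14.91 shift cm x 2.31 y 0.10 z 0.32
```

View pics/w3.png

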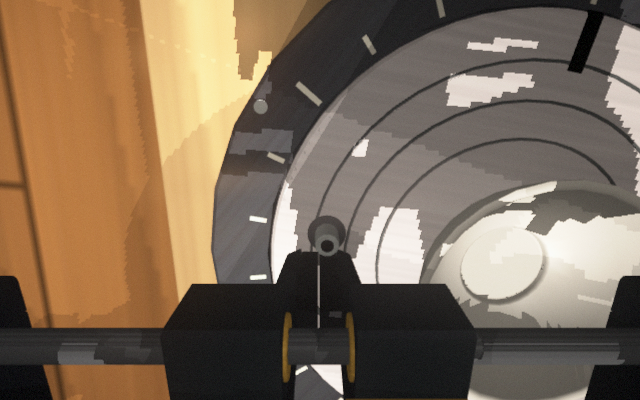

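The pin is straight in front of the fingertip at (326,240), and the wrist force suggests contact. Now the arc, about 15° per call (30°/s).

Emit:
{"fn": "play_rows", "kwargs": {
  "targets": [
    [[0, 0, 3, 0.46, 0, 0.1, -1], [0, 0, 6, 0.92, 0.02, 0.15, -1], [0, 0, 9, 1.38, 0.05, 0.2, -1], [0, 0, 12, 1.84, 0.12, 0.2, -1], [0, 0, 15, 2.3, 0.2, 0.2, -1]]
  ]
}}

```text
time_s: 3.25
tool_pos: [0.4696, 0.0227, 0.1054]
orientation: [3.138, 0.001, 1.395]
wrist_force: [1.7, -1.7, -0.6]
grip_width: 0.003
```

```bash
python3 - <<'E'
from rig import manip
from h import *
import cv2
cv2.imwrite('pics/w4.png',manip.grab_frame('wrist'))
togo(manip.state(),155,.088,.104)
E
```

```text
pos [0.4695 0.0233 0.1054] yaw 79.81 rpy [179.84   0.    79.81] F [-0.55  0.38 -0.12] t 3.3 grip 0.005
now phi 169.59 r 0.0864
rz 14.81 shift cm x 2.22 y 0.13 z 0.14
```

View pics/w4.png

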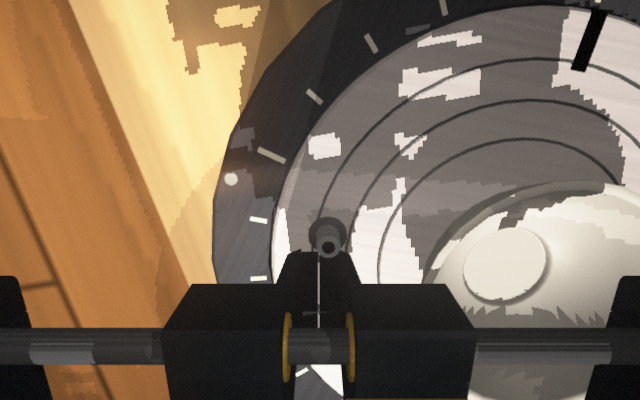

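The wheel follows: the pin holds its place at (328,242) in the picture and the ring has moved by one division.

Emit:
{"fn": "play_rows", "kwargs": {
  "targets": [
    [[0, 0, 3, 0.46, 0, 0.0, -1], [0, 0, 6, 0.92, 0.02, 0.05, -1], [0, 0, 9, 1.38, 0.07, 0.1, -1], [0, 0, 12, 1.84, 0.15, 0.1, -1], [0, 0, 15, 2.3, 0.25, 0.1, -1]]
  ]
}}

```text
time_s: 3.8
tool_pos: [0.4762, 0.0448, 0.1045]
orientation: [3.138, -0.0, 1.135]
wrist_force: [1.8, -3.5, 1.4]
grip_width: 0.008
```

Emit:
{"fn": "play_rows", "kwargs": {
  "targets": [
    [[0, 0, 3, 0.46, 0.01, 0.0, -1], [0, 0, 6, 0.92, 0.05, 0.0, -1], [0, 0, 9, 1.38, 0.11, 0.0, -1], [0, 0, 12, 1.83, 0.19, 0.0, -1], [0, 0, 15, 2.28, 0.3, 0.0, -1]]
  ]
}}

```text
time_s: 4.3
tool_pos: [0.4885, 0.064, 0.1045]
orientation: [3.138, -0.001, 0.873]
wrist_force: [1.6, -3.4, 2.2]
grip_width: 0.006
```

```bash
python3 - <<'E'
from rig import manip
from h import *
import cv2
cv2.imwrite('pics/w5.png',manip.grab_frame('wrist'))
togo(manip.state(),125,.088,.104)
E
```

```text
pos [0.4888 0.0645 0.1045] yaw 49.85 rpy [ 1.7983e+02 -8.0000e-02  4.9850e+01] F [-0.39 -0.5   0.26] t 4.35 grip 0.008
now phi 139.09 r 0.0868
rz 14.85 shift cm x 2.14 y 0.17 z 0.05
```

View pics/w5.png

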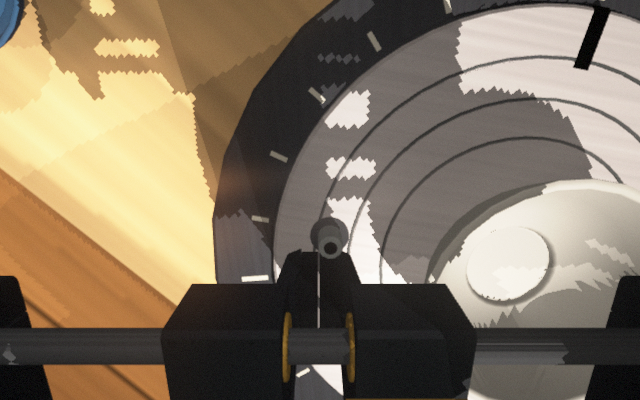

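Emit:
{"fn": "play_rows", "kwargs": {
  "targets": [
    [[0, 0, 3, 0.46, 0.01, 0.0, -1], [0, 0, 6, 0.92, 0.05, 0.0, -1], [0, 0, 9, 1.38, 0.1, 0.0, -1], [0, 0, 12, 1.83, 0.18, 0.0, -1], [0, 0, 15, 2.28, 0.28, 0.0, -1]]
  ]
}}

```text
time_s: 4.85
tool_pos: [0.5047, 0.0798, 0.1041]
orientation: [3.14, -0.0, 0.612]
wrist_force: [0.2, -4.1, 1.8]
grip_width: 0.008
```

Emit:
{"fn": "play_rows", "kwargs": {
  "targets": [
    [[0, 0, 3, 0.46, 0.01, 0.0, -1], [0, 0, 6, 0.92, 0.05, 0.0, -1], [0, 0, 9, 1.38, 0.1, 0.0, -1], [0, 0, 12, 1.83, 0.18, 0.0, -1], [0, 0, 15, 2.28, 0.28, 0.0, -1]]
  ]
}}

```text
time_s: 5.35
tool_pos: [0.5243, 0.0907, 0.1038]
orientation: [3.141, 0.0, 0.35]
wrist_force: [-1.9, -3.2, 1.5]
grip_width: 0.006
```

```bash
python3 - <<'E'
from rig import manip
from h import *
import cv2
cv2.imwrite('pics/w6.png',manip.grab_frame('wrist'))
togo(manip.state(),80,.088,.104)
E
```

```text
pos [0.525  0.091  0.1039] yaw 19.89 rpy [ 1.7997e+02 -4.0000e-02  1.9890e+01] F [-0.19 -1.09 -0.51] t 5.4 grip 0.005
now phi 109.45 r 0.0884
rz 29.89 shift cm x 4.32 y 1.21 z -0.01
```

View pics/w6.png

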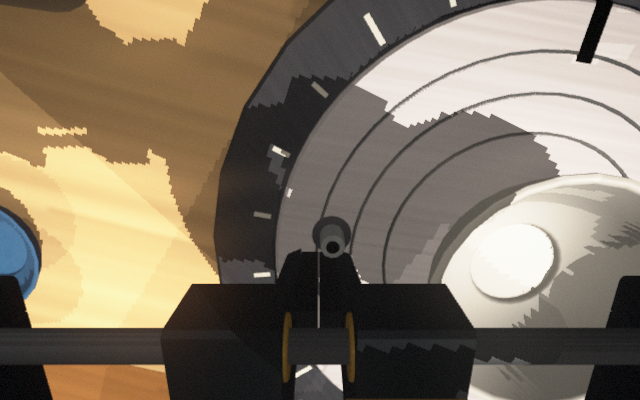

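Emit:
{"fn": "play_rows", "kwargs": {
  "targets": [
    [[0, 0, 3, 0.46, 0.03, 0.0, -1], [0, 0, 6, 0.92, 0.08, 0.0, -1], [0, 0, 9, 1.38, 0.16, 0.0, -1], [0, 0, 12, 1.83, 0.25, 0.0, -1], [0, 0, 15, 2.28, 0.37, 0.0, -1]]
  ]
}}

```text
time_s: 5.9
tool_pos: [0.5462, 0.0959, 0.1032]
orientation: [-3.141, 0.002, 0.089]
wrist_force: [-2.0, 1.2, 0.7]
grip_width: 0.004
```

Emit:
{"fn": "play_rows", "kwargs": {
  "targets": [
    [[0, 0, 3, 0.46, 0.02, 0.0, -1], [0, 0, 6, 0.92, 0.06, 0.0, -1], [0, 0, 9, 1.38, 0.13, 0.0, -1], [0, 0, 11, 1.68, 0.2, 0.0, -1], [0, 0, 12, 1.83, 0.22, 0.0, -1]]
  ]
}}

```text
time_s: 6.4
tool_pos: [0.5647, 0.0951, 0.1031]
orientation: [-3.141, 0.001, -0.12]
wrist_force: [-1.4, -1.1, 0.3]
grip_width: 0.004
```

```bash
python3 - <<'E'
from rig import manip
from h import *
import cv2
im=manip.grab_frame('wrist'); cv2.imwrite('pics/w7.png',im)
im=manip.grab_frame('top'); cv2.imwrite('pics/top7.png',cv2.resize(im[145:245,275:380],None,fx=6,fy=6,interpolation=2)[:600])
im=manip.grab_frame('scene'); cv2.imwrite('pics/sc7r.png',im);cv2.imwrite('pics/sc7.png',cv2.resize(im[155:240,255:355],None,fx=7,fy=7,interpolation=2))
togo(manip.state(),65,.088,.104)
E
```

```text
pos [0.5649 0.0951 0.1031] yaw -6.86 rpy [-1.7999e+02  3.0000e-02 -6.8600e+00] F [-0.92 -0.05 -1.21] t 6.55 grip 0.005
now phi 83.13 r 0.0881
rz 18.14 shift cm x 2.74 y 0.44 z -0.09
```

View pics/w7.png

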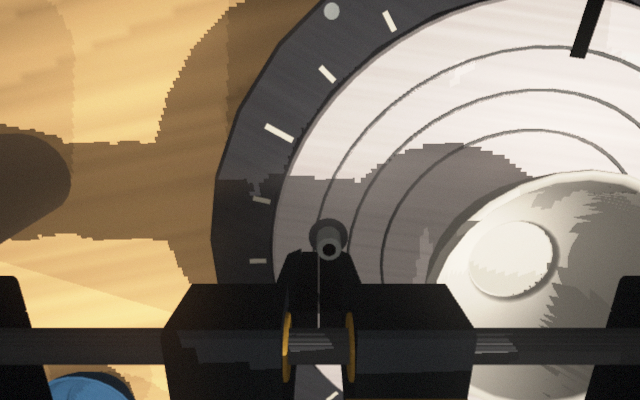

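View pics/top7.png

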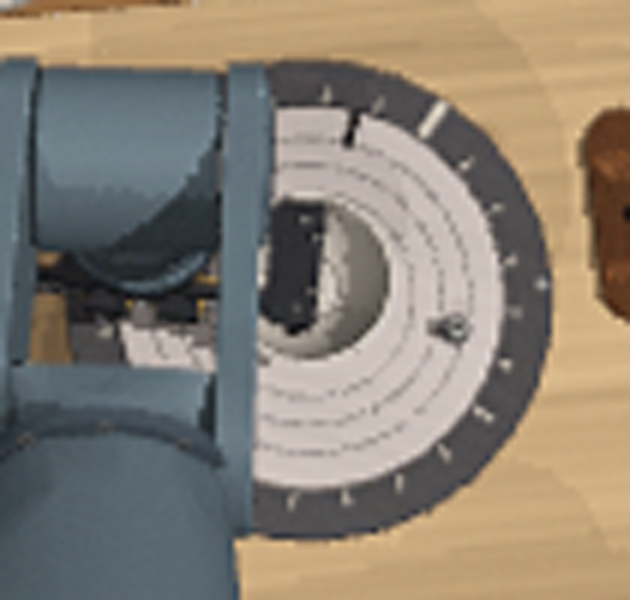

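View pics/sc7.png

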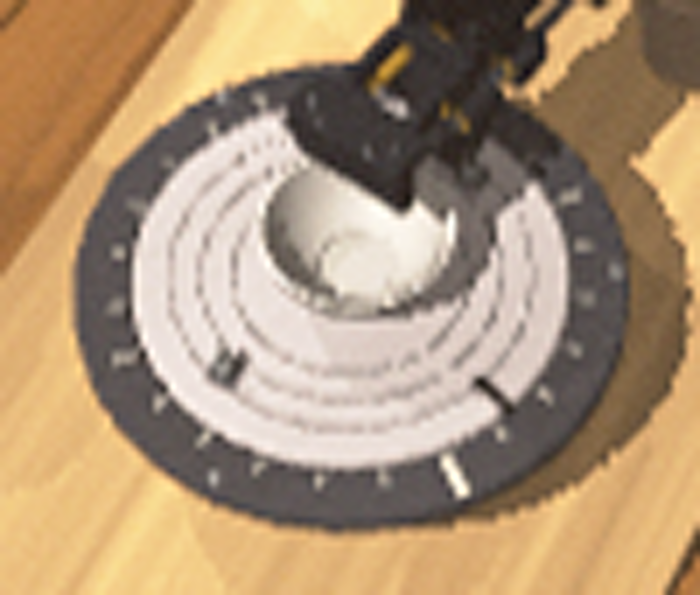

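```bash
cat >> h.py <<'E'
def rel(c,im,pz,pi,r=4.5):
    g=cv2.cvtColor(im,cv2.COLOR_BGR2GRAY).astype(float)
    yy,xx=np.mgrid[:im.shape[0],:im.shape[1]]; out=[]
    for p,s,z,R0 in ((pz,1,.094,124),(pi,-1,.098,101)):
        m=(np.hypot(xx-p[0],yy-p[1])<r)
        # only pixels whose world radius lies on the ring (zero) / head (index)
        P=ray(c,np.c_[xx[m],yy[m]],z)[:,:2]-H; rr=np.hypot(*P.T)*1000
        k=(rr>113)&(rr<139) if s>0 else (rr>88)&(rr<110)
        v=s*g[m]; v=v-np.median(v[k]); w=np.where(k,np.clip(v-25,0,None),0)
        q=(P*w[:,None]).sum(0)/w.sum(); a=np.degrees(np.arctan2(q[1],q[0])); out.append(a)
        print('  ang %.2f r %.1f n %d'%(a,np.hypot(*q)*1000,(w>0).sum()))
    print('index-zero = %.2f deg'%(out[1]-out[0]))
E
python3 - <<'E'
from rig import manip
from h import *
fr=lambda x,y,k,x0,y0:(x0+(x+.5)/k-.5,y0+(y+.5)/k-.5)
a=cv2.imread('pics/sc7r.png'); print('scene'); rel(manip.calibration('scene'),a,fr(457,477,7,255,155),fr(494,392,7,255,155))
t=cv2.imread('pics/top0.png'); print('top0'); rel(manip.calibration('top'),t,fr(434,120,6,275,145),fr(135,283,6,275,145))
q=cv2.imread('pics/top7.png'); t=np.zeros_like(t); t[145:245,275:380]=cv2.resize(q,(105,100),interpolation=cv2.INTER_AREA)
print('top7'); rel(manip.calibration('top'),t,fr(434,120,6,275,145),fr(351,130,6,275,145))
E
```

```text
scene
  ang -35.64 r 128.0 n 17
  ang -15.55 r 99.1 n 15
index-zero = 20.09 deg
top0
  ang -35.31 r 126.9 n 17
  ang 85.42 r 99.5 n 17
index-zero = 120.73 deg
top7
  ang -35.32 r 126.9 n 19
  ang -14.79 r 99.9 n 14
index-zero = 20.53 deg
```

About 20.3° remain (20.1 in the scene view, 20.5 in the top view). I'll do 16° now, easing off at the end, then measure again.

Emit:
{"fn": "play_rows", "kwargs": {
  "targets": [
    [[0, 0, 3, 0.46, 0.01, 0.0, -1], [0, 0, 6, 0.92, 0.05, 0.0, -1], [0, 0, 9, 1.38, 0.11, 0.0, -1], [0, 0, 12, 1.83, 0.19, 0.0, -1], [0, 0, 14, 2.13, 0.26, 0.0, -1]]
  ]
}}

```text
time_s: 7.05
tool_pos: [0.5859, 0.0903, 0.1032]
orientation: [-3.141, 0.001, -0.366]
wrist_force: [-0.5, 1.5, -0.7]
grip_width: 0.004
```

Emit:
{"fn": "play_rows", "kwargs": {
  "targets": [
    [[0, 0, 1, 0.15, 0, 0.0, -1], [0, 0, 1.7, 0.26, 0, 0.0, -1], [0, 0, 2, 0.31, 0, 0.0, -1], [0, 0, 2, 0.31, 0, 0.0, -1], [0, 0, 2, 0.31, 0, 0.0, -1]]
  ]
}}

```text
time_s: 7.55
tool_pos: [0.5888, 0.089, 0.1032]
orientation: [-3.142, 0.0, -0.4]
wrist_force: [-0.6, 1.4, -0.4]
grip_width: 0.005
```

```bash
cat > m.py <<'E'
import sys
from rig import manip
from h import *
n=sys.argv[1]
fr=lambda x,y,k,x0,y0:(x0+(x+.5)/k-.5,y0+(y+.5)/k-.5)
ang=np.radians(float(sys.argv[2])-35.4)
P=[H[0]+.100*np.cos(ang),H[1]+.100*np.sin(ang),.098]
az=np.radians(-35.4); Z=[H[0]+.126*np.cos(az),H[1]+.126*np.sin(az),.094]
for v in('top','scene'):
    im=manip.grab_frame(v); c=manip.calibration(v); print(v)
    cv2.imwrite(f'pics/{v}{n}.png',im)
    pz,pi=proj(c,[Z,P]); rel(c,im,pz,pi)
    u=(pz+pi)/2; x,y=int(u[0]),int(u[1]); cv2.imwrite(f'pics/{v}{n}c.png',cv2.resize(im[y-20:y+20,x-25:x+25],None,fx=12,fy=12,interpolation=2))
togo(manip.state(),64,.088,.104)
E
python3 m.py 8 4
```

```text
top
  ang -35.31 r 126.9 n 18
  ang -30.51 r 100.0 n 19
index-zero = 4.79 deg
scene
  ang -35.68 r 127.7 n 18
  ang -31.03 r 100.5 n 11
index-zero = 4.65 deg
pos [0.5889 0.089  0.1032] yaw -22.94 rpy [-180.      0.    -22.94] F [-0.89  1.8  -0.44] t 7.65 grip 0.003
now phi 67.02 r 0.0883
rz 3.06 shift cm x 0.46 y 0.04 z -0.08
```

```bash
python3 -c "
import cv2,numpy as np
cv2.imwrite('pics/b8.png',cv2.resize(np.hstack([cv2.imread('pics/top8c.png'),cv2.imread('pics/scene8c.png')]),(800,320)))"
```

```text
(no output)
```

View pics/b8.png

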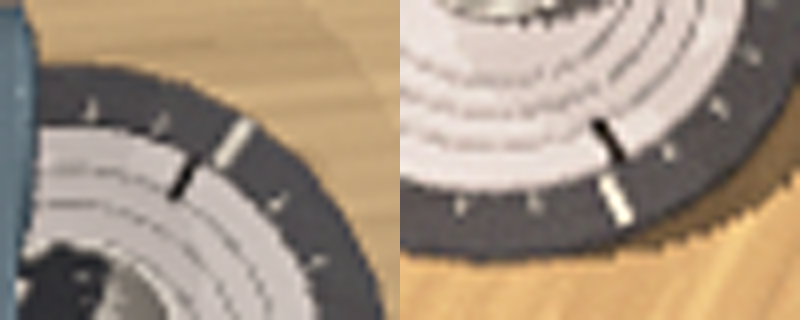

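4.7° remain, and the views agree (4.8 and 4.65). I'll go 4°, then do a final trim.

Emit:
{"fn": "play_rows", "kwargs": {
  "targets": [
    [[0, 0, 1.2, 0.18, 0, 0.0, -1], [0, 0, 2.4, 0.37, 0.01, 0.0, -1], [0, 0, 3.4, 0.52, 0.02, 0.0, -1], [0, 0, 4, 0.61, 0.02, 0.0, -1], [0, 0, 4, 0.61, 0.02, 0.0, -1]]
  ]
}}

```text
time_s: 8.15
tool_pos: [0.5948, 0.0862, 0.1033]
orientation: [3.142, -0.0, -0.471]
wrist_force: [-0.0, 0.6, -0.4]
grip_width: 0.002
```

```bash
python3 m.py 9 0.7
```

```text
top
  ang -35.30 r 127.0 n 18
  ang -34.57 r 99.4 n 16
index-zero = 0.73 deg
scene
  ang -35.57 r 127.9 n 17
  ang -35.05 r 100.3 n 11
index-zero = 0.53 deg
pos [0.5947 0.0861 0.1033] yaw -26.96 rpy [ 1.7999e+02 -3.0000e-02 -2.6960e+01] F [-0.59  0.73 -0.41] t 8.25 grip 0.007
now phi 62.77 r 0.0882
rz -0.96 shift cm x -0.19 y 0.02 z -0.07
```

Emit:
{"fn": "play_rows", "kwargs": {
  "targets": [
    [[0, 0, 0.3, 0.05, 0, 0.0, -1], [0, 0, 0.6, 0.09, 0, 0.0, -1], [0, 0, 0.6, 0.09, 0, 0.0, -1], [0, 0, 0.6, 0.09, 0, 0.0, -1], [0, 0, 0.6, 0.09, 0, 0.0, -1]]
  ]
}}

```text
time_s: 8.75
tool_pos: [0.5953, 0.0859, 0.1033]
orientation: [3.142, -0.0, -0.481]
wrist_force: [-0.2, 0.3, 1.5]
grip_width: 0.003
```

```bash
python3 m.py 10 0
```

```text
top
  ang -35.30 r 127.0 n 18
  ang -35.08 r 99.2 n 16
index-zero = 0.22 deg
scene
  ang -35.57 r 127.9 n 17
  ang -35.52 r 100.3 n 15
index-zero = 0.05 deg
pos [0.5953 0.0859 0.1032] yaw -27.56 rpy [179.99   0.   -27.56] F [-1.44  0.57  0.31] t 8.85 grip 0.004
now phi 62.42 r 0.0882
rz -1.56 shift cm x -0.24 y 0.03 z -0.08
```

It is within about 0.15°. Now I back off the pin and lift.

Emit:
{"fn": "play_rows", "kwargs": {
  "targets": [
    [[0, 0, 0, -0.6, 0, 0, -1], [0, 0, 0, -1.5, 0, 0, -1], [0, 0, 0, -1.5, 0, -2, -1], [0, 0, 0, -1.5, 0, -5, -1], [0, 0, 0, -1.5, 0, -9, -1]]
  ]
}}

```text
time_s: 9.35
tool_pos: [0.5799, 0.0933, 0.1922]
orientation: [3.14, 0.004, -0.481]
wrist_force: [0.5, -0.2, -0.6]
grip_width: 0.009
```

Emit:
{"fn": "play_rows", "kwargs": {
  "targets": [
    [[0, 0, 0, 0, -0.5, -4, -1], [0, 0, 0, -1, -1.5, -7, -1], [0, 0, 0, -2, -3, -10, -1], [0, 0, 0, -3, -4, -12, -1], [0, 0, 0, -3, -4, -12, -1]]
  ]
}}

```text
time_s: 9.85
tool_pos: [0.5745, 0.1441, 0.317]
orientation: [-3.138, -0.006, -0.479]
wrist_force: [-0.4, -1.0, 0.2]
grip_width: 0.004
```

```bash
python3 m.py 11 0; python3 - <<'E'
from rig import manip
from h import *
c=manip.calibration('wrist'); im=manip.grab_frame('wrist'); cv2.imwrite('pics/w11.png',im)
a=np.radians(-35.4)
print(proj(c,[[H[0]+.112*np.cos(a),H[1]+.112*np.sin(a),.096]]))
E
```

```text
top
  ang -35.30 r 127.0 n 17
  ang -35.06 r 99.1 n 16
index-zero = 0.24 deg
scene
  ang -35.57 r 127.9 n 17
  ang -35.51 r 100.2 n 15
index-zero = 0.06 deg
pos [0.5735 0.1424 0.3127] yaw -27.51 rpy [ 1.7998e+02 -1.0000e-02 -2.7510e+01] F [-0.01 -0.37  0.98] t 9.95 grip 0.004
now phi 81.95 r 0.1360
rz -1.51 shift cm x 4.30 y 4.03 z 20.87
[[476.32216125  -1.6308478 ]]
```

View pics/w11.png

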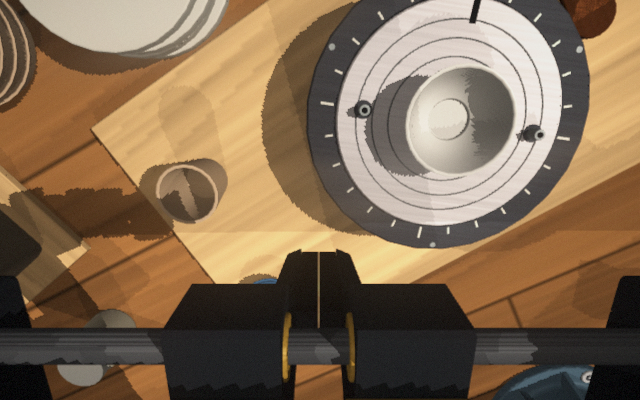

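Everything is undisturbed and the bowl sits as before. I'll bring the wrist camera over the zero line for one sharper check.

Emit:
{"fn": "play_rows", "kwargs": {
  "targets": [
    [[0, 0, 0, 2, 1, 0, -1], [0, 0, 0, 5, 2, 0, -1], [0, 0, 0, 7.5, 4, 0, -1], [0, 0, 0, 8, 5, 0, -1], [0, 0, 0, 8, 5, 0, -1]]
  ]
}}

```text
time_s: 10.5
tool_pos: [0.621, 0.0589, 0.311]
orientation: [3.14, 0.003, -0.484]
wrist_force: [0.1, 0.7, -0.3]
grip_width: 0.006
```

```bash
python3 - <<'E'
from rig import manip
from h import *
manip.grab_frame('top')
c=manip.calibration('wrist'); im=manip.grab_frame('wrist'); cv2.imwrite('pics/w12.png',im)
a=np.radians(-35.4)
d=np.array([np.cos(a),np.sin(a)])
pz,pi=proj(c,[[*(H+.126*d),.094],[*(H+.1*d),.098]]); print(pz,pi)
rel(c,im,pz,pi,r=22)
# own straight-line check in the picture: pins' line vs zero line
togo(manip.state(),64,.088,.104)
x,y=(pz+pi)/2; x,y=int(x),int(y)
cv2.imwrite('pics/w12c.png',cv2.resize(im[max(0,y-50):y+50,x-60:x+60],None,fx=6,fy=6,interpolation=2))
E
```

```text
[415.58034805  74.79113053] [410.83883451 102.69203154]
  ang -36.02 r 127.3 n 216
  ang -35.39 r 99.9 n 232
index-zero = 0.62 deg
pos [0.6209 0.061  0.3121] yaw -27.61 rpy [ 1.7998e+02  1.2000e-01 -2.7610e+01] F [0.21 0.42 0.01] t 10.6 grip 0.006
now phi 38.72 r 0.0853
rz -1.61 shift cm x -3.67 y -0.99 z 20.81
```

View pics/w12c.png

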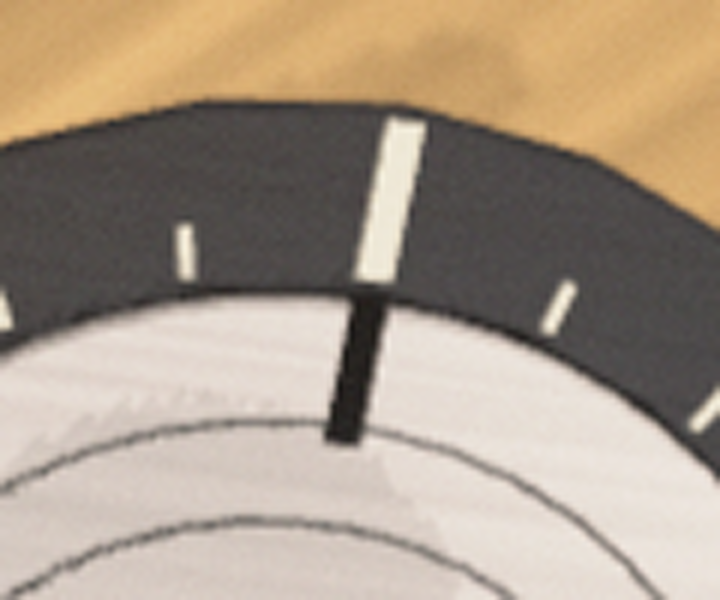

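View pics/w12.png

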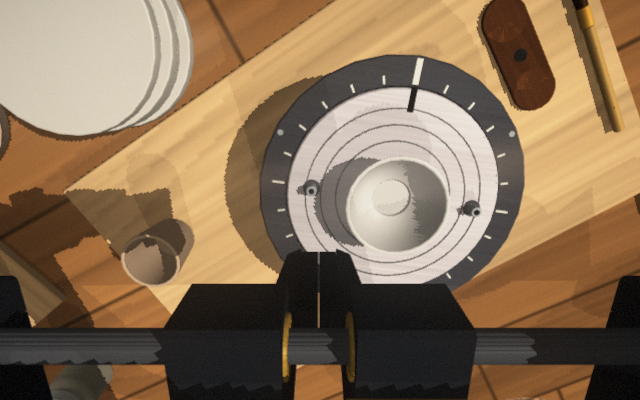

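```bash
python3 - <<'E'
from rig import manip
import h
from h import *
c=manip.calibration('wrist'); im=cv2.imread('pics/w12.png')
hsv=cv2.cvtColor(im,cv2.COLOR_BGR2HSV)
# white ring lines: hub and orientation from all of them
g=hsv[...,2]
yy,xx=np.mgrid[:400,:640]
W=ray(c,np.c_[xx.ravel(),yy.ravel()],.094)[:,:2].reshape(400,640,2)
rr=np.hypot(*(W-H).transpose(2,0,1))
ok=((rr>.1155)&(rr<.1385)&(g>130)&(hsv[...,1]<70)&(yy<280)).astype(np.uint8)
n,l,st,ce=cv2.connectedComponentsWithStats(ok)
L=[];
for i in range(1,n):
    if not 5<st[i,4]<400: continue
    q=W[l==i]; d=q.mean(0)-H; L.append((np.degrees(np.arctan2(d[1],d[0])),np.hypot(*d)*1e3,st[i,4],*q.mean(0)))
L.sort()
for x in L: print(np.round(x,4))
pins=[]
cv2.imwrite('pics/pA.png',cv2.resize(np.hstack([im[170:210,290:330],im[190:230,455:495]]),None,fx=9,fy=9,interpolation=2))
np.save('L.npy',L)
E
```

```text
[-1.699252e+02  1.189703e+02  1.400000e+01  4.373000e-01 -1.310000e-02]
[-1.547343e+02  1.185381e+02  1.500000e+01  4.472000e-01 -4.290000e-02]
[-1.396061e+02  1.191913e+02  1.600000e+01  4.636000e-01 -6.950000e-02]
[-1.246411e+02  1.224122e+02  3.800000e+01  4.848000e-01 -9.300000e-02]
[-1.095938e+02  1.196797e+02  2.400000e+01  5.143000e-01 -1.050000e-01]
[-9.475080e+01  1.201382e+02  2.800000e+01  5.444000e-01 -1.120000e-01]
[-8.751220e+01  1.362873e+02  2.400000e+01  5.603000e-01 -1.285000e-01]
[-7.979960e+01  1.206822e+02  2.700000e+01  5.758000e-01 -1.111000e-01]
[-6.50321e+01  1.21012e+02  2.60000e+01  6.05500e-01 -1.02000e-01]
[-5.024600e+01  1.209941e+02  3.000000e+01  6.318000e-01 -8.530000e-02]
[-3.545140e+01  1.278109e+02  1.700000e+02  6.585000e-01 -6.640000e-02]
[-2.070210e+01  1.212106e+02  3.200000e+01  6.678000e-01 -3.510000e-02]
[-5.923600e+00  1.210331e+02  2.800000e+01  6.748000e-01 -4.800000e-03]
[8.848800e+00 1.207459e+02 2.300000e+01 6.737000e-01 2.630000e-02]
[2.377050e+01 1.202591e+02 2.300000e+01 6.645000e-01 5.620000e-02]
[3.132990e+01 1.359894e+02 2.100000e+01 6.706000e-01 7.840000e-02]
[3.86958e+01 1.19744e+02 2.10000e+01 6.47900e-01 8.26000e-02]
[5.367460e+01 1.222529e+02 3.600000e+01 6.268000e-01 1.062000e-01]
[6.866100e+01 1.190594e+02 1.700000e+01 5.977000e-01 1.186000e-01]
[ 83.7676 118.9439  15.       0.5673   0.1259]
```

View pics/pA.png

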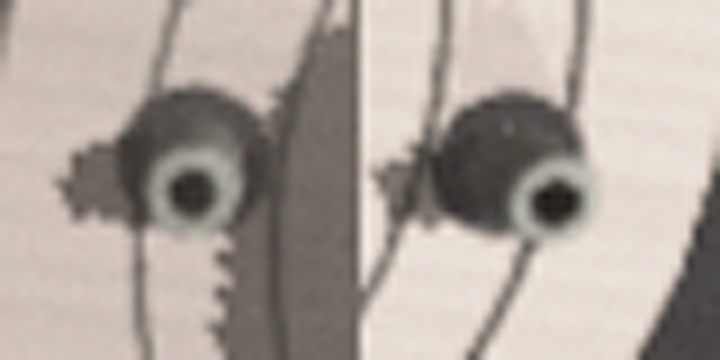

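```bash
python3 - <<'E'
from rig import manip
import h
from h import *
c=manip.calibration('wrist'); im=cv2.imread('pics/w12.png')
L=np.load('L.npy'); S=L[(L[:,2]<33)&(L[:,1]<122)]; w=S[:,3:]
A=np.c_[2*w,np.ones(len(w))]; s=np.linalg.lstsq(A,(w**2).sum(1),rcond=None)[0]; h.H=s[:2]; print(h.H,np.sqrt(s[2]+s[:2]@s[:2]))
a=np.radians(-35.4); d=np.array([np.cos(a),np.sin(a)])
pz,pi=proj(c,[[*(h.H+.126*d),.094],[*(h.H+.1*d),.098]])
rel(c,im,pz,pi,r=22)
d=w-h.H; A=np.degrees(np.arctan2(d[:,1],d[:,0])); print('zero from all ticks mod15', -30+np.round(np.mean((A+30)%15-15),2),np.std((A+30)%15))
pix=[(290+(192+.5)/9-.5,170+(190+.5)/9-.5),(455+(555-360+.5)/9-.5,190+(201+.5)/9-.5)]
P=ray(c,pix,.112)[:,:2]; v=P[0]-P[1]; print(P.mean(0),np.hypot(*v)/2,'index from pins',np.degrees(np.arctan2(v[1],v[0]))-90)
E
```

```text
[0.55564173 0.00683852] 0.11956607463640818
  ang -35.52 r 127.5 n 197
  ang -35.08 r 99.0 n 240
index-zero = 0.45 deg
zero from all ticks mod15 -35.480000000000004 0.1262320747368846
[0.55622637 0.00656521] 0.08611459300285329 index from pins -35.212854812145686
```

The estimates are 0.24° (top), 0.06° (scene), and 0.45° and 0.27° (wrist, by marks and by pins). That puts the residual near 0.25°, about 0.5 mm at the rim, so another push would risk more than it gains. The hand is clear, so I'm handing in.

```bash
python3 -c "
from rig import manip
print(manip.hand_in()); print(manip.state()['time_s'])"
```

```text
the job is handed in; nothing more can be done
None
the job is handed in; nothing more can be done
```

The index mark now lines up with the zero line to within about a quarter of a degree, and the job is handed in. With the closed fingertip I pushed pin_a about 120° clockwise at 30°/s or less. I eased off at the end, trimmed twice, then backed off and lifted the hand clear, at about 10.6 s.

- **Alignment:** the last checks all put the mark slightly short of the line, but did not agree exactly. They gave 0.24° from the top camera, 0.06° from the scene camera, and 0.45° (marks) and 0.27° (pins) from the wrist camera. I left the remainder, about 0.5 mm at the rim, rather than push again. The top and scene readings did not change when the hand was withdrawn.
- **Other things:** the bowl was not touched and rode along on the wheel. In the last pictures, the cup, rib and brush looked undisturbed. I did not measure the positions of the other items again; the arm's path stayed clear of them.
- **Forces:** wrist readings during the push stayed around 4 N or less.

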